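Knock a wooden stopper home in a jar sealing press

ROBOT

A 6-joint arm with a two-finger parallel gripper is mounted at the origin on the work surface. World frame = base frame: x ahead of the robot, y to its left, z up, the work surface at z = 0. Lengths are in m, angles in rad, forces in N, time in s.
With the tool pointing down it reaches from about 0.425 to 0.925 m from the base axis. Payload 12.5 kg.
Tool frame: the origin (TCP) lies between the finger pads; the fingertips stand 14 mm ahead of it and the grasp point (between the pads) lies 5 mm behind it; z points along the fingers, y is the direction in which the jaws open and shut (so a half turn about z gives the same grasp; the last joint's range is limited). The gripper opens to 85 mm and grips with 20 to 120 N. Pads are 22 mm wide; open, the fingers measure 114 mm over their backs; the gripper's body (76 mm by 85 mm) begins 54 mm behind the grasp point. The pads swing forward as they close: fully open they stand 13 mm farther back than shut.
Start: joints at [-1.255, 0.491, 1.559, -0, 1.092, -0.106], TCP at [0.256, -0.57, 0.245] pointing down, gripper open.
Joint ranges: [-3.1, 3.1], [-0.84, 2.19], [0.05, 2.79], [-1.13, 4.28], [0.06, 2.93], [-2.69, 2.69]. Speed limits (rad/s): [2.22, 2.22, 2.79, 3.14, 3.14, 3.14].

INTERFACE

Orientations are given as a unit quaternion [w, x, y, z].
In Python, from cell import manip, cams, order gives the robot as it stands. The module is installed in compiled form; this text tells all that it offers. Calls block until the motion is done:
- manip.move_pose(position, orientation): joint-space move of the TCP to a pose.
- manip.line_to(position, attitude=None, v=0.15, force_limit=None): straight line of the TCP; attitude=None keeps the orientation; v is the mean speed in m/s. With force_limit (N) it stops when the force on the tool has changed by that much, and returns True; else False.
- manip.set_joints(angles): joint-space move.
- manip.gripper_to(opening, f_grip=None): finger opening in m; f_grip is the grip in N (None keeps the last); returns when the fingers have stopped.
- manip.pause(seconds).
- manip.inverse_kinematics(position, orientation): joint angles nearest the present ones, or None.
- manip.get_state(): the state.
- cams.read_camera(name): name is "scene" or "top"; returns the picture (400x640x3 uint8, red, green, blue); there is no depth.
- cams.get_calibration(name): a dict with "fx", "fy", "cx", "cy" (pixels), "cam_to_world" (4x4, takes a point from camera to world coordinates). Camera axes: x right, y down, z forward; pixel columns grow to the right and rows downward; lengths in m; the calibration is good to about 2 mm. A picture is of the moment at which its call begins. get_calibration takes no time and is no camera call.
A pose or a line that the arm cannot do raises manip.Unreachable and nothing moves.
- order.close_job(): hands the job in, once; it reports no verdict.
The state is a dict: "time": time; "joints": joint angles; "qvel": joint speeds; "joint_efforts": joint torques, N m; "tcp_pos": TCP position; "ee_rot": TCP orientation; "contact_force": force on the tool from outside, world axes, zero at the start; "ft_torque": the same for the moment, N m; "opening": finger opening in m.
Only numpy, scipy, OpenCV 4.12 (cv2) and the standard library are available. Lean on these libraries where they do the work, as an engineer would, in place of code of your own. Each camera call takes 0.05 s, during which the arm holds its last target. There are 200 camera calls.

TASK

Close the open jar in the sealing press: push the carriage with the jar all the way in under the plunger, then push the catch lever on the press head all the way down so that the plunger is free. Then take the wooden mallet by its handle and knock the plunger down with a brisk blow of the mallet head (again if needed) until the stopper sits fully home on the jar's rim. Last, stand the mallet back on the chopping board, upright on its head as you found it and released, and leave the press as it is; never press the plunger or the stopper with the gripper itself, and do not disturb the other things on the worktop.

Things in the scene. Friction and masses are not known exactly. Their poses are not given: they have to be found in the camera images.
- press: The jar sealing press, fixed to the worktop: walnut base 240 x 130 x 12 mm, two steel posts (16 mm thick, 100 mm apart) and an aluminium head block 78 x 130 x 30 mm whose top is 158 mm above the worktop. Origin on the worktop under the plunger's axis; z up; the base reaches from x = -175 to +65 mm. The carriage slides in along +x (away from the robot); the catch lever's arm is on the +y side.
- carriage (a joint): Aluminium carriage that slides on the base and carries an open glass jar (60 mm across, 70 mm tall, underside 24 mm above the worktop). In m: 0 = all the way out, 0.080 = against its stop, with the jar under the plunger. It slides stiffly (about 3 N) and stays where it is left.
- push_plate (a point): Middle of the face, towards the robot, of the carriage's upright push plate (56 mm wide, 6 mm thick, from 24 to 72 mm above the worktop; this point is 50 mm above it), 105 mm in front of the jar's axis. Its axes are those of the press; push along +x.
- stopper (a joint): Wooden stopper in the jar's mouth (flange 47 mm across, 10 mm thick). In m: 0 = standing 12 mm above the rim, 0.012 = flange fully home on the rim. It sits tight (about 4 N) and stays where it is driven.
- stopper_top (a point): Centre of the top of the stopper, 116 mm above the worktop when standing up, 104 mm when fully home.
- plunger (a joint): The press's upright sprung plunger. In m: 0 = up, 0.020 = as far down as it goes; it springs back up (2 to 4 N). Its foot meets the stopper after 6 mm and has the stopper home after 18 mm, if the carriage is fully in. While the catch lever is up, the lever's strut props up the plunger's head and it cannot go down.
- plunger_top (a point): Centre of the top face of the plunger's steel head (32 mm across, 18 mm high, on the press's z axis), which the mallet strikes; 208 mm above the worktop when up, 188 mm when fully down.
- lever (a joint): Catch lever on top of the press head, turning about the press's x axis. In rad: 0 = arm up (65 degrees above level, pointing to the press's +y), plunger propped; 1.1 = arm all the way down, level, plunger free. Push on its upper side, downward and outward. It stays where it is left (about 1 N at the tip).
- lever_pivot (a point): The lever's pivot, 163 mm above the worktop, 16 mm to +y of the press's axis.
- lever_tip (a point): Near the end of the lever's arm, 82 mm from the pivot; the end paddle is black, 30 mm long, 24 mm wide (along x) and 9 mm thick, and ends 85 mm from the pivot.
- mallet: Wooden kitchen mallet, 0.28 kg, standing on its head on the chopping board: square head 60 x 60 mm and 70 mm tall, and a level handle 20 mm wide and 24 mm tall that runs from the head to 170 mm along the mallet's -x, its middle 35 mm above the underside. Origin at the centre of the head's underside, which is also the striking face; z up.
- mallet_grip (a point): Point on the handle's axis to grip, 60 mm from the head's axis along the mallet's -x and 35 mm above the underside.
- board: Wooden chopping board 240 (x) x 190 (y) x 16 mm, fixed, on the left or the right of the press. Origin at the centre of its underside on the worktop, top at 16 mm.
- tray: Walnut tray 230 x 170 x 30 mm, fixed, on the other side of the press, holding two closed jars. Origin at the centre of its underside.
- jar_a: Closed jar in the tray, 60 mm across, 80 mm tall; bystander. Origin under its centre.
- jar_b: The other closed jar in the tray, same size; bystander.
- pepper_mill: Black mill, 54 mm across, 140 mm tall; bystander. Origin under its centre.
- salt_mill: Black mill, 54 mm across, 119 mm tall; bystander.
- bowl: White bowl, 120 mm across, 50 mm tall; bystander.
- spice_tin: Steel tin, 56 mm across, 80 mm tall; bystander.
There are look-alikes about, which are no part of the job. Of the things that look like the mallet, the middle-sized one is meant.

How it is judged:
On the way, in this order (a step that is already met when the one before it is completed fails the run):
1. the carriage is pushed in to within 3 mm of its stop (value of joint carriage above 0.077 m), for 0.1 s.
2. then the catch lever is down, to within 0.15 rad of its end (value of joint carriage above 0.077 m and value of joint lever above 0.95 rad), for 0.1 s.
3. then the mallet is lifted at least 30 mm off the board (all of step 2 and z of mallet in the frame of board above 0.046 m).
4. then the mallet strikes the plunger down: in contact with its head and driving it at more than 0.08 m/s (all of step 2 and contact force between mallet and plunger_c1 above 0.5 N and value of joint plunger below 0.015 m and velocity of joint plunger above 0.08 m/s).
At the end, for the whole second after the job is handed in: Stopper home (within 1.5 mm), carriage in (within 3 mm), lever down (within 0.15 rad of its end), plunger sprung back up (within 5 mm), mallet at rest, upright on its head (0.1 rad) on the board, head centre within 100 mm (board x) and 75 mm (board y) of the board's centre (all of step 2 and value of joint stopper above 0.0105 m and x of mallet in the frame of board between -0.1 and 0.1 m and y of mallet in the frame of board between -0.075 and 0.075 m and z of mallet in the frame of board between 0.012 and 0.02 m and angle between mallet's own z axis and vertical below 0.1 rad and linear speed of mallet below 0.02 m/s and value of joint plunger below 0.005 m); the robot touches nothing.
It fails at once if the arm or the fingers press the plunger's head or the stopper with more than 2 N (contact force between any of the arm, the fingers and plunger_c1 above 2 N or contact force between any of the arm, the fingers and stopper_c0 above 2 N).
It fails at once if a bystander (closed jar, mill, bowl or tin) is moved by more than 20 mm (distance of any of jar_a, jar_b, pepper_mill, salt_mill, bowl, spice_tin from where it was at the start of the episode above 0.02 m).
It also fails if it takes over 54 s, if anything falls off the work surface, if the arm or the gripper's body presses on something with over 40 N, if the wrist force passes 120 N, or if a joint passes its speed limit or range.

## Working session

There is one attempt and no reset: what is moved stays moved. The work goes in short steps, each a Python script; the robot and the scene stay as the last script left them, time stands still between calls to the robot, and variables do not carry over. Pictures are saved under pics/ and viewed, about 8 in all and at most 12, crops included, and the job is handed in when it is done.

```bash
mkdir -p pics; python3 - <<'E'
from cell import manip,cams,order
import cv2,numpy as np
for n in("scene","top"):
    im=cams.read_camera(n); np.save(f"pics/{n}0.npy",im); cv2.imwrite(f"pics/{n}0.png",im[:,:,::-1])
    c=cams.get_calibration(n); print(n,c["fx"],c["fy"],c["cx"],c["cy"],np.round(c["cam_to_world"],4).tolist())
s=manip.get_state();print(s["time"],s["tcp_pos"],s["ee_rot"],s["contact_force"])
E
```

```text
scene 460.5922579424109 460.5922579424109 313.6774276817242 201.1158098754997 [[-0.6215, 0.4735, -0.6241, 1.4037], [0.7834, 0.373, -0.4971, 0.8067], [-0.0026, -0.7979, -0.6028, 1.1299], [0.0, 0.0, 0.0, 1.0]]
top 371.64232715177184 371.64232715177184 318.963728603457 197.3981154222282 [[-0.0184, -0.9774, 0.2107, 0.1257], [-0.9998, 0.0175, -0.0063, -0.0053], [0.0024, -0.2108, -0.9775, 1.4842], [0.0, 0.0, 0.0, 1.0]]
0.1 [ 0.25584365 -0.57001234  0.24477875] [-5.08129096e-04  9.77841166e-01  2.09347539e-01 -5.29426448e-05] [-0.44937535  0.32952816 -0.09093789]
```

View pics/top0.png

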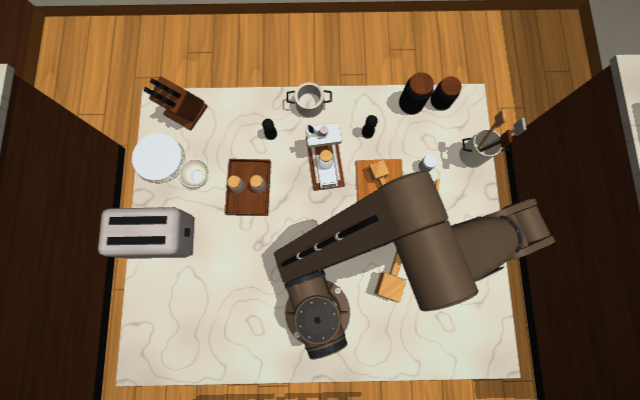

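View pics/scene0.png

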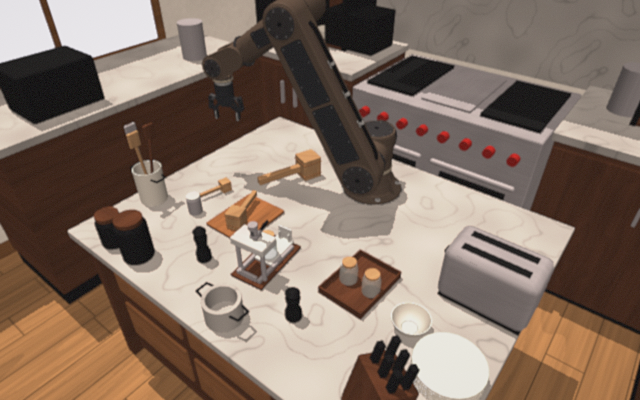

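The top view shows the press at about (325,155), the board at (380,175) on the right with its mallet partly hidden by the arm, and the tray at (248,187). In the scene view there are three mallets: small at (215,187), middle at (240,210) on the board, and large at (300,168). The middle-sized one on the board is the one meant. I'll swing the arm clear and look closer.

```bash
cat > h.py <<'E'
from cell import manip,cams,order
import cv2,numpy as np
from scipy.spatial.transform import Rotation as R
def snap(n,tag):
    im=cams.read_camera(n); np.save(f"pics/{n}{tag}.npy",im); return im
def crop(im,u0,v0,u1,v1,k,fn):
    cv2.imwrite(fn,cv2.resize(im[v0:v1,u0:u1,::-1],None,fx=k,fy=k,interpolation=cv2.INTER_CUBIC))
def ray(n,u,v):
    c=cams.get_calibration(n);T=np.array(c["cam_to_world"])
    return T[:3,3],T[:3,:3]@np.array([(u-c["cx"])/c["fx"],(v-c["cy"])/c["fy"],1.])
def onplane(n,u,v,z):
    o,d=ray(n,u,v); return o+d*(z-o[2])/d[2]
def proj(n,p):
    c=cams.get_calibration(n);T=np.linalg.inv(np.array(c["cam_to_world"]))
    q=T[:3,:3]@np.array(p)+T[:3,3]; return np.array([c["fx"]*q[0]/q[2]+c["cx"],c["fy"]*q[1]/q[2]+c["cy"]])
def quat(zdir,ydir):
    z=np.array(zdir,float);z/=np.linalg.norm(z);y=np.array(ydir,float);y-=z*(y@z);y/=np.linalg.norm(y)
    q=R.from_matrix(np.c_[np.cross(y,z),y,z]).as_quat(); return [q[3],q[0],q[1],q[2]]
E
python3 - <<'E'
from h import *
j=list(manip.get_state()["joints"]);j[0]=-1.9;manip.set_joints(j)
a=snap("top",1);b=snap("scene",1)
crop(a,290,110,450,210,5,"pics/t1.png");crop(b,180,160,340,280,5,"pics/s1.png")
print(manip.get_state()["time"])
E
```

```text
1.675
```

View pics/t1.png

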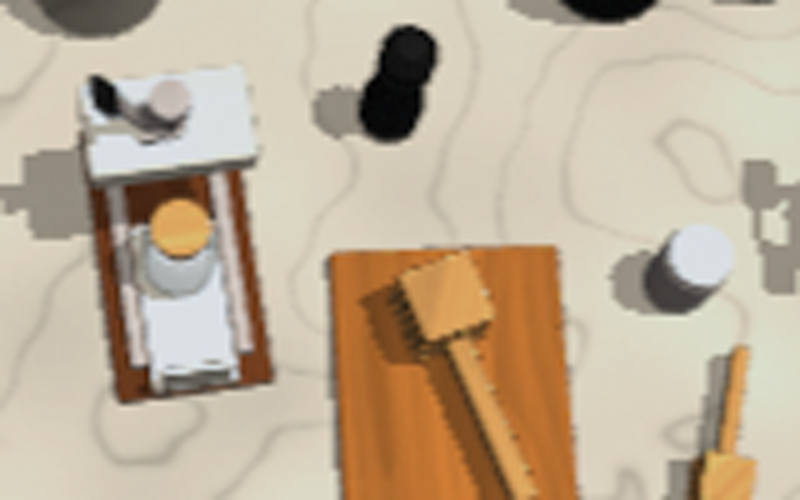

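View pics/s1.png

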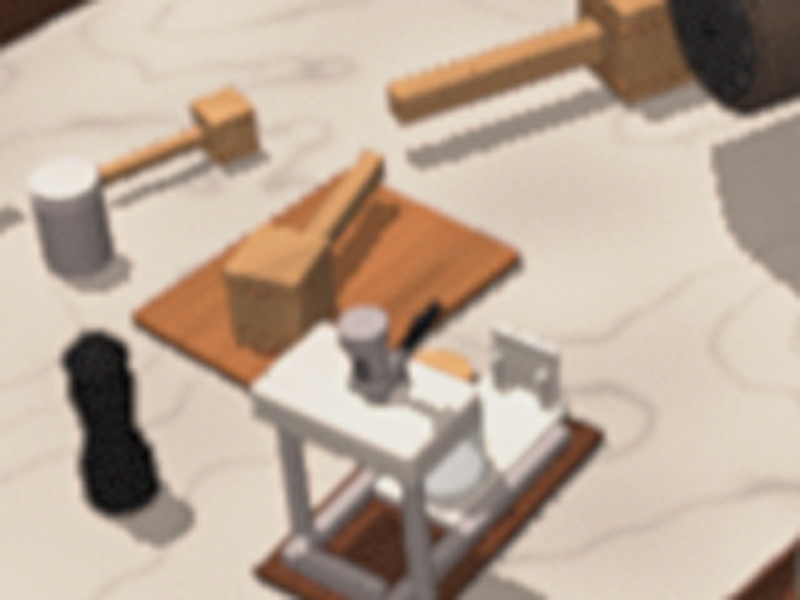

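Top crop: press base near corners at (118,402) and (272,382), plunger head at (170,93), lever paddle at (102,92). The middle mallet's head top is centred near (446,296), with its handle running to about (525,495). The small mallet at (725,470) and the large one lie off the board, so the one on the board fits.

```bash
python3 - <<'E'
from h import *
im=np.load("pics/top1.npy");f=lambda u,v,z:onplane("top",290+u/5-.4,110+v/5-.4,z)
a,b=f(118,402,.006),f(272,382,.006)
d=a-b;ym=np.arctan2(d[1],d[0])-np.pi/2;print("base near",a,b,np.linalg.norm(d),"yaw",ym)
x=np.array([np.cos(ym),np.sin(ym),0]);print("origin from base",(a+b)/2+.175*x)
c=[f(*p,.158) for p in((80,88),(243,67),(257,157),(90,178))];print("head",np.round(c,3),np.mean(c,0))
print("plunger top",f(170,93,.208))
# board
hsv=cv2.cvtColor(im,cv2.COLOR_RGB2HSV)
for p in [(345,300),(446,296),(480,390),(560,470)]:
    print(p,hsv[110+p[1]//5,290+p[0]//5])
m=[f(*p,.086) for p in((400,285),(465,252),(493,305),(425,340))];print("mallet head",np.round(m,3),np.mean(m,0))
g=[f(*p,.063) for p in((462,345),(515,480))];print("handle",g, np.arctan2(*(g[0]-g[1])[1::-1]))
mask=cv2.inRange(hsv,(5,110,80),(25,255,255));mask[:,:355]=0;mask[:150]=0;mask[225:]=0;mask[:,411:]=0
k=cv2.findContours(mask,cv2.RETR_EXTERNAL,cv2.CHAIN_APPROX_SIMPLE)[0];k=max(k,key=cv2.contourArea);r=cv2.minAreaRect(k)
bb=[onplane("top",*q,.016) for q in cv2.boxPoints(r)];print("board",r,np.round(bb,3),np.mean(bb,0))
# scene plunger, head: 
print("scene check plunger",proj("scene",np.append(((a+b)/2+.175*x)[:2],.208)),"seen",180+363/5-.4,160+320/5-.4)
print("scene mallet seen head top ctr",onplane("scene",180+280/5-.4,160+258/5-.4,.086))
crop(im,340,140,440,230,6,"pics/t1b.png")
E
```

```text
base near [0.47561584 0.00816684 0.006     ] [ 0.49019454 -0.11824181  0.006     ] 0.1272465537081442 yaw 0.11482261339935551
origin from base [ 0.65675284 -0.03498765  0.006     ]
head [[ 0.686  0.032  0.158]
 [ 0.701 -0.093  0.158]
 [ 0.628 -0.101  0.158]
 [ 0.613  0.025  0.158]] [ 0.6567956  -0.03410207  0.158     ]
plunger top [ 0.65946787 -0.03526021  0.208     ]
(345, 300) [ 14 188 186]
(446, 296) [ 16 150 220]
(480, 390) [ 16 150 217]
(560, 470) [ 14 189 182]
mallet head [[ 0.547 -0.215  0.086]
 [ 0.573 -0.267  0.086]
 [ 0.529 -0.287  0.086]
 [ 0.502 -0.232  0.086]] [ 0.53786208 -0.25049768  0.086     ]
handle [array([ 0.50359522, -0.26523364,  0.063     ]), array([ 0.39416912, -0.30063941,  0.063     ])] 0.3129277657626018
board ((380.3648986816406, 187.6362762451172), (57.620296478271484, 46.7523078918457), 86.72950744628906) [[ 0.597 -0.168  0.016]
 [ 0.605 -0.362  0.016]
 [ 0.364 -0.359  0.016]
 [ 0.356 -0.172  0.016]] [ 0.48026453 -0.26520344  0.016     ]
scene check plunger [252.02994712 222.83730963] seen 252.2 223.6
scene mallet seen head top ctr [ 0.54745789 -0.24044664  0.086     ]
```

View pics/t1b.png

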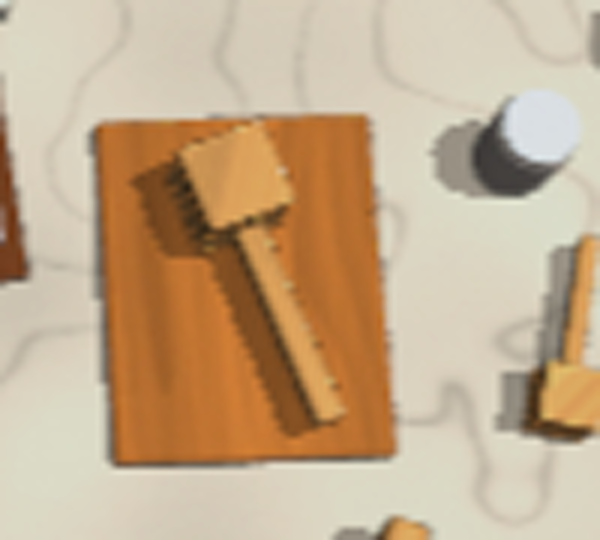

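```bash
cat >> h.py <<'E'
O=np.array([.657,-.035,0]);YAW=.115
PX=np.array([np.cos(YAW),np.sin(YAW),0]);PY=np.array([-PX[1],PX[0],0]);Z=np.array([0,0,1.])
P=lambda x,y,z:O+x*PX+y*PY+z*Z
def down(ydir,pos):
    j0=np.array(manip.get_state()["joints"]);best=None
    for s in(1,-1):
        q=quat([0,0,-1],s*np.array(ydir));j=manip.inverse_kinematics(pos,q)
        if j is not None and (best is None or abs(j-j0).max()<best[0]): best=(abs(np.array(j)-j0).max(),q,np.round(j,2))
    print("ik",best); return best[1]
E
python3 - <<'E'
from h import *
f=lambda u,v,z:onplane("top",340+u/6-.4,140+v/6-.4,z)
h=f(238,177,.086);e=f(330,412,.063);d=h-e;print("mallet",h,e,np.linalg.norm(d[:2]),np.arctan2(d[1],d[0]))
st=lambda:print(np.round(manip.get_state()["tcp_pos"],4),np.round(manip.get_state()["contact_force"],1),manip.get_state()["time"])
manip.gripper_to(0,30)
p=P(-.225,0,.20);q=down(PY,p);manip.move_pose(p,q)
manip.line_to(P(-.225,0,.055),v=.25);st()
print(manip.line_to(P(-.105-.011+.02,0,.055),v=.08,force_limit=15));st()
x=(np.array(manip.get_state()["tcp_pos"])-O)@PX;print("press x",x)
E
```

```text
mallet [ 0.53610086 -0.25240969  0.086     ] [ 0.38347895 -0.30778496  0.063     ] 0.16235722370939457 0.34805551049403
ik (np.float64(1.6095320778058086), [np.float64(0.0), np.float64(0.998347330420184), np.float64(0.05746832034166371), np.float64(0.0)], array([-0.29,  0.29,  2.05, -0.  ,  0.8 ,  1.17]))
[ 0.4338 -0.0611  0.0555] [-0.6  0.6  0.3] 5.9667
True
[ 0.5432 -0.0475  0.0544] [0.6 0.  0. ] 7.225
press x -0.1144810300504977
```

The carriage stopped on force at the expected place. Next is the lever.

```bash
python3 - <<'E'
from h import *
st=lambda:print(np.round(manip.get_state()["tcp_pos"],4),np.round(manip.get_state()["contact_force"],1),manip.get_state()["time"])
manip.line_to(P(-.15,0,.055),v=.15)
manip.line_to(P(-.15,0,.285),v=.35)
def L(th,r=.072,w=.0145):
    return P(0,.016+r*np.cos(th)-.0045*np.sin(th)-w,.163+r*np.sin(th)+.0045*np.cos(th)+.014)
manip.line_to(P(0,.012,.285),v=.3)
manip.line_to(P(0,.012,.252),v=.15);st()
for th in (1.0,.8,.6,.4,.2):manip.line_to(L(th),v=.15)
st();print(manip.line_to(L(0)-.008*Z,v=.08,force_limit=12));st()
manip.line_to(P(0,.075,.27),v=.3)
manip.line_to(P(-.17,-.1,.25),v=.4)
a=snap("top",2);b=snap("scene",2);crop(b,220,190,320,290,6,"pics/s2.png");st()
E
```

```text
[ 0.655  -0.0233  0.2521] [ 0.2 -0.   0.6] 9.4333
[0.6487 0.0355 0.1957] [-0.2 -0.3 -0.1] 10.7667
True
[0.6499 0.037  0.1831] [-4.9 -2.2 12. ] 11.0417
[ 0.5    -0.1532  0.2494] [-0.1  0.   0.1] 12.3417
```

View pics/s2.png

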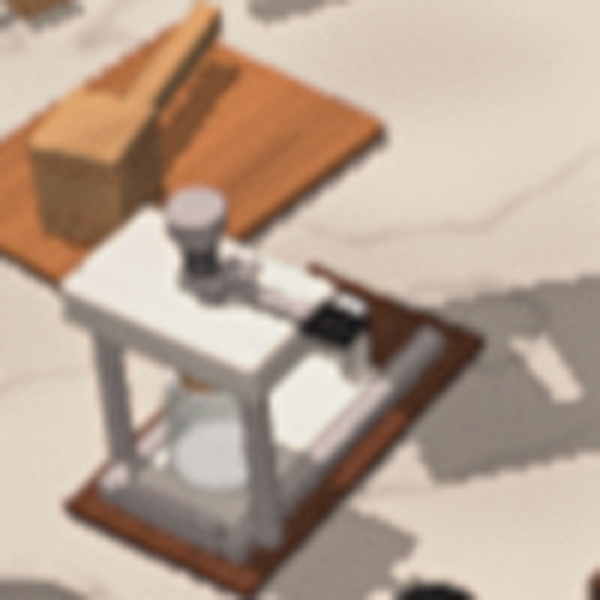

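The scene crop shows the lever arm level, with its black paddle at (335,322), the jar under the plunger, and the plunger still up. Next I grip the mallet.

```bash
cat >> h.py <<'E'
MY=.345;MX=np.array([np.cos(MY),np.sin(MY),0]);MYD=np.array([-MX[1],MX[0],0]);MH=np.array([.541,-.250,0])
G=MH-.06*MX
st=lambda:print(np.round(manip.get_state()["tcp_pos"],4),np.round(manip.get_state()["contact_force"],1),"t",manip.get_state()["time"],"op",round(manip.get_state()["opening"],4))
E
python3 - <<'E'
from h import *
p=G+.2*Z;q=down(MYD,p);manip.gripper_to(.07);manip.move_pose(p,q)
manip.line_to(G+.047*Z,v=.2,force_limit=8);st()
manip.gripper_to(0,110);st()
manip.line_to(G+.30*Z,v=.2);st()
b=snap("scene",3);crop(b,190,130,310,250,5,"pics/s3.png")
E
```

```text
ik (np.float64(0.43274971991929423), [np.float64(0.0), np.float64(0.9851587315266797), np.float64(0.17164577972307823), np.float64(0.0)], array([-0.63,  0.44,  1.78, -0.  ,  0.91,  0.6 ]))
[ 0.4851 -0.2702  0.048 ] [0.  0.5 0.8] t 14.5 op 0.0701
[ 0.4848 -0.2705  0.0478] [-1.1  0.4  8. ] t 15.0167 op 0.0182
[ 0.4842 -0.2701  0.299 ] [ 0.2 -0.4 -3. ] t 16.4333 op 0.0185
```

View pics/s3.png

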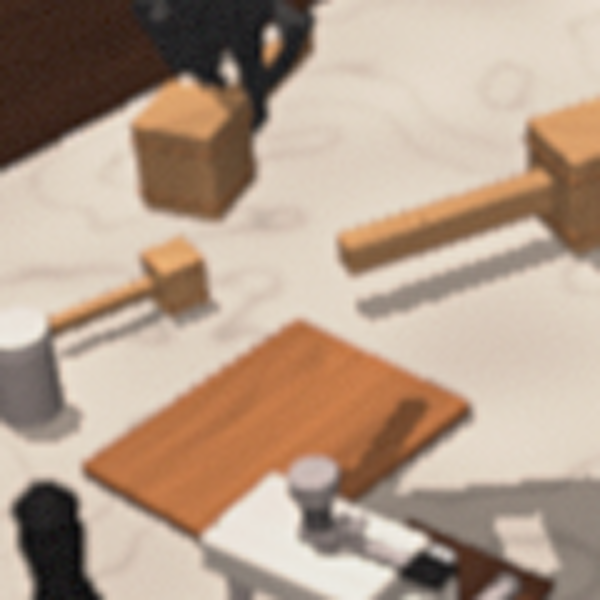

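The mallet is held level at 0.30 m. Now the blow, followed by a slow push to the end stop with the mallet.

```bash
python3 - <<'E'
from h import *
q=manip.get_state()["ee_rot"]
T=O-.06*MX
manip.line_to(T+.31*Z,v=.25);st()
print(manip.line_to(T+.2225*Z,v=.3,force_limit=50));st()
print(manip.line_to(T+.214*Z,v=.03,force_limit=20));st()
manip.line_to(T+.31*Z,v=.2);st()
a=snap("top",4);b=snap("scene",4);crop(b,190,160,310,280,5,"pics/s4.png")
E
```

```text
[ 0.6001 -0.0561  0.3098] [ 0.1  0.2 -1.8] t 17.6083 op 0.0183
False
[ 0.6004 -0.0562  0.2233] [-0.6 -0.3  0.4] t 18.05 op 0.0182
True
[ 0.6011 -0.056   0.2168] [-3.   0.4 10.6] t 18.3833 op 0.0185
[ 0.6001 -0.0552  0.309 ] [-0.7 -0.4 -2.9] t 19.0083 op 0.0184
```

View pics/s4.png

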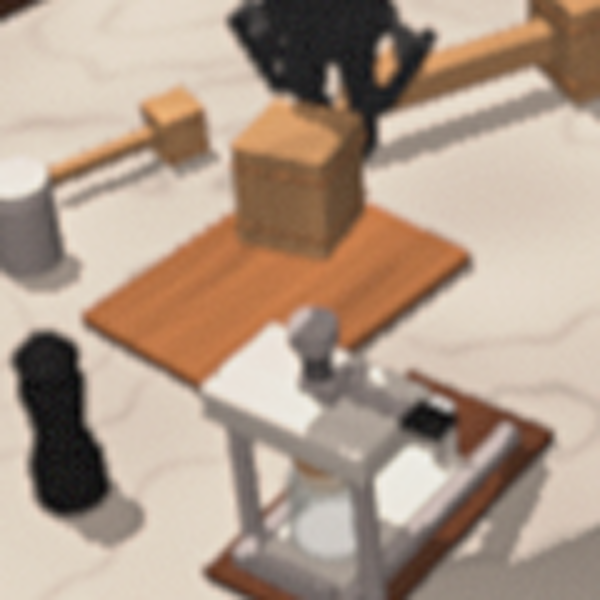

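```bash
python3 - <<'E'
from h import *
a=np.load("pics/scene2.npy");b=np.load("pics/scene4.npy")
for z in(.116,.106,.104,.094):print(z,proj("scene",P(.0235,0,z)),proj("scene",P(.015,.018,z)))
print("col 253 before/after, rows 244-262")
for r in range(246,264):print(r,a[r,253],b[r,253])
v=np.hstack([cv2.resize(i[235:275,235:275,::-1],None,fx=10,fy=10,interpolation=cv2.INTER_CUBIC) for i in(a,b)]);cv2.imwrite("pics/cmp.png",v)
E
```

```text
0.116 [249.83517667 248.89801776] [255.91894823 249.37225666]
0.106 [250.10214244 251.17778529] [256.16153183 251.65293208]
0.104 [250.15527585 251.63152069] [256.20981224 252.10684542]
0.094 [250.41965572 253.88920571] [256.4500432  254.36540222]
col 253 before/after, rows 244-262
246 [236 233 225] [174 163 151]
247 [230 224 214] [177 164 156]
248 [206 193 179] [167 156 146]
249 [163 151 142] [155 145 136]
250 [148 138 130] [150 139 131]
251 [145 135 128] [147 137 129]
252 [145 132 124] [143 132 124]
253 [134 116 103] [138 122 107]
254 [135 108  88] [132 103  81]
255 [156 138 122] [148 121  98]
256 [169 162 153] [157 139 122]
257 [158 155 150] [154 140 125]
258 [158 157 150] [157 148 136]
259 [163 161 154] [164 159 150]
260 [180 178 172] [179 176 170]
261 [198 195 189] [199 198 191]
262 [205 201 197] [207 202 198]
263 [206 202 198] [208 203 198]
```

View pics/cmp.png

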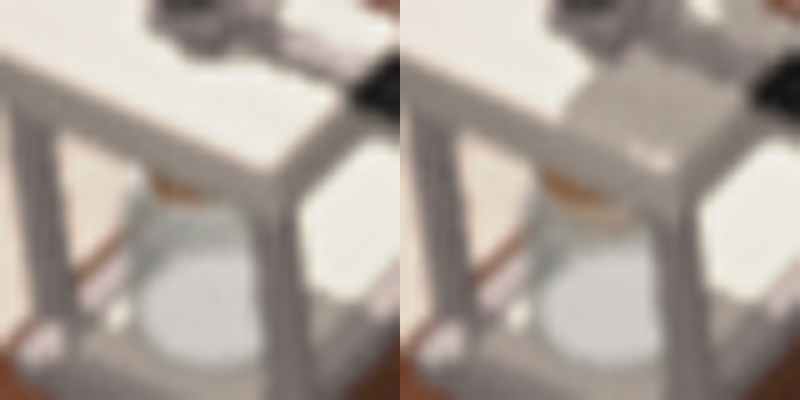

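The before/after crops show that the wood has moved down inside the jar, about 2.7 px or 12 mm. That agrees with the 20 N hard stop. Now I put the mallet back.

```bash
python3 - <<'E'
from h import *
g=G-np.array([.015,0,0])
manip.line_to(g+.31*Z,v=.25)
manip.line_to(g+.065*Z,v=.2)
print(manip.line_to(g+.044*Z,v=.03,force_limit=5));st()
manip.gripper_to(.07);manip.pause(.3)
manip.line_to(g+.25*Z,v=.2)
j=list(manip.get_state()["joints"]);j[0]=-1.6;manip.set_joints(j);manip.pause(.3)
a=snap("top",5);b=snap("scene",5);st()
cv2.imwrite("pics/f.png",np.hstack([cv2.resize(i,(400,400),interpolation=cv2.INTER_CUBIC)[:,:,::-1] for i in(a[110:230,300:420],b[180:290,200:310])]))
E
```

```text
True
[ 0.4693 -0.2703  0.0446] [-0.2 -0.4  5.9] t 22.3 op 0.0185
[ 0.0503 -0.539   0.2491] [ 0.4 -0.6 -0.8] t 26.5333 op 0.0699
```

View pics/f.png

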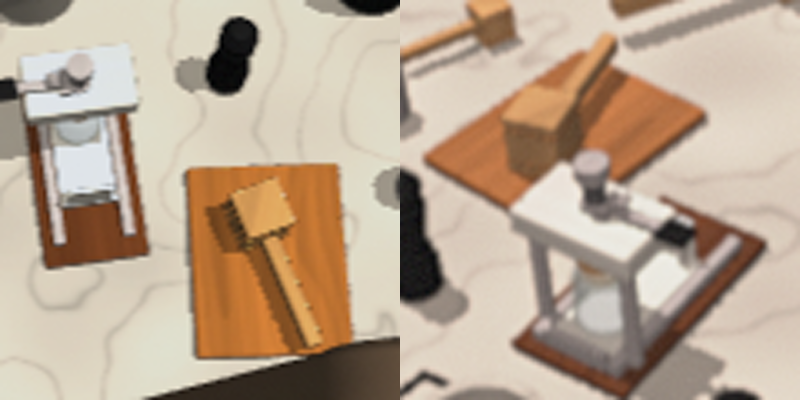

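```bash
python3 -c "
from h import *
order.close_job();st()"
```

```text
the job is handed in; nothing more can be done
the job is handed in; nothing more can be done
```

The job is done and handed in about 27 s into the 54 s allowed; no verdict is reported back.

- **Press:** I pushed the carriage in until the 15 N limit stopped it, within 2 mm of where I expected its stop. I then pushed the catch lever down until the 12 N limit stopped it, and the picture showed it level.
- **Blow:** I gripped the middle-sized mallet, the one on the board, and struck the plunger once at a mean 0.3 m/s. I then pressed on slowly with the mallet until the 20 N limit stopped it at a hard stop.
- **Last checks:** The final pictures show the carriage in, the lever down and the plunger sprung back up. The mallet stands upright and released on the board, about 15 mm nearer the robot than I found it. The arm is clear, and the things in view look undisturbed; the tray, bowl and other side were not in the last crop.
- **Stopper:** It is mostly hidden behind the press head. That it is home rests on the hard stop and on a drop of about 12 mm between before and after pictures, good to only a few millimetres.
- **One disagreement:** During the press the gripper went down about 3 mm more than the plunger's full travel. The mallet probably tilted slightly in the grip; it looks flat again since I released it.

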